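# Balance the tin on the bakery's two-pan scale

## Robot

A 7-joint arm with a two-finger parallel gripper is mounted at the origin on the work surface. World frame = base frame: x ahead of the robot, y to its left, z up, the work surface at z = 0. Lengths are in mm, angles in rad, forces in N, time in s.
With the tool pointing down it reaches from about 425 to 1025 mm from the base axis. Payload 9.4 kg.
Tool frame: the origin (TCP) lies between the finger pads; the fingertips stand tips_ahead ahead of it and the grasp point (between the pads) lies 11 mm behind it (tips_ahead is the distance from the TCP to the fingertips, in mm); z points along the fingers, y is the line along which they close (so a half turn about z gives the same grasp; the last joint's range is limited). The gripper opens to 93 mm and grips with 3 to 60 N. Pads are 15 mm wide; open, the fingers measure 128 mm over their backs; the gripper's body (75 mm by 188 mm) begins 65 mm behind the grasp point.
Start: joints at [-1.245, 0.599, -0.003, 1.599, 0.002, 0.943, -0.08], TCP at [284.201, 666.974, 226.618] pointing down, gripper open.
Joint ranges: [-2.57, 2.57], [-0.35, 1.97], [-1.29, 1.29], [0.11, 2.56], [-1.05, 4.19], [0.11, 1.86], [-2.63, 2.63]. Speed limits (rad/s): [2.22, 2.22, 3.01, 3.01, 3.14, 3.14, 3.14].

## Interface

Orientations are given as a rotation vector (axis times angle).
In Python, from station import observe, camera, close_job, tips_ahead gives the robot as it stands. The module is installed in compiled form; this text tells all that it offers.
- The arm moves only by the tool arm_command, never from a script. Its argument "commands" is a list that holds one entry, the list of rows, each a list of 7 numbers: the closure, from -1 (fully open) to 1 (shut), then the shift along the world's x, y, z in units of 40 mm (1.0 is 40 mm), then the turn, a rotation vector about the world's x, y, z in units of 6 degrees (1.0 is 6 degrees). A call has 1 to 5 rows; each row shifts and turns the commanded pose from where the row before left it; what a row does not reach is not made up. A row lasts 1/10 s, in which the tool goes at most 50 mm and 8.59 degrees, less where a joint would pass 70% of its speed; a pose out of reach is approached as far as the arm can. A call is refused whole if a number of a shift passes 1 or a number of a turn 1, either way. A call with a gripper value outside its range is refused whole. The fingers move at their own pace and stop on an object; "squeeze" is the grip in N (left out, the last holds). Time passes only in rows, so rows that do not move let the fingers close. It gives the time, the measured TCP pose, the force, the opening and the grip force at its end, in the units of the state.
- observe(): the state, without advancing time (a new reading comes with each control period).
- camera(name): name is "scene" or "top"; returns a dict with "image" (480x640x3 uint8, blue, green, red), "K" (3x3 intrinsics, pixels), "rvec" (rotation vector, rad) and "tvec" (3), from world to camera coordinates, as OpenCV has them. Camera axes: x right, y down, z forward; pixel columns grow to the right and rows downward; lengths in mm; the calibration is good to about 2 mm. A picture is of the moment at which its call begins. There is no depth.
- close_job(): hands the job in; it is judged then, once.
The state is a dict: "time_s": time; "joint_pos": joint angles; "joint_velocities": joint speeds; "joint_efforts": joint torques, N m; "ee_pos": TCP position; "tool_rot": TCP orientation; "force": force on the tool from outside, world axes, zero at the start; "moment": the same for the moment, N m; "finger_gap": opening from 0.0 (shut) to 1.0 (fully open); "gripper_force": force on a finger pad.
Only numpy, scipy, OpenCV 4.12 (cv2) and the standard library are available. Lean on these libraries where they do the work, as an engineer would, in place of code of your own. Each camera call takes 0.05 s, during which the arm holds its last target. There are 200 camera calls.

## Task

The filled tin on one pan of the balance weighs 300 g. Stand the weights that together make 300 g upright on the empty pan so that the beam comes level, and leave the weight you do not need standing where it is.

Things in the scene. Friction and masses are not known exactly. Their poses are not given: they have to be found in the camera images.
- load_pan (a point): centre of the inner floor of the empty pan: aluminium dish 130 mm across inside, rim 6 mm high. Its y axis runs along the beam to the like pan 220 mm away, which holds the tin (92 mm across, 60 tall). Floor 135 mm above the bench at first; 120 when the beam is level, 105 if overloaded. Pans stay horizontal; load may stand anywhere; this one stays up until nearly balanced, then sinks softly.
- weight_100: the smallest brass weight, an upright cylinder with a small round knob on top: body 28 mm across and 26 mm tall, 40 mm tall with the knob; weighs 100 g; stands loose on the bench at the start. Origin: centre of its underside, z up. Grip it by the body, from above.
- weight_200: the middle brass weight, an upright cylinder with a small round knob on top: body 36 mm across and 36 mm tall, 50 mm tall with the knob; weighs 200 g; stands loose on the bench at the start. Origin: centre of its underside, z up. Grip it by the body, from above.
- weight_500: the largest brass weight, an upright cylinder with a small round knob on top: body 50 mm across and 52 mm tall, 66 mm tall with the knob; weighs 500 g; stands loose on the bench at the start. Origin: centre of its underside, z up. Grip it by the body, from above.
There are look-alikes about, which are no part of the job. Leave any purple or white look-alike of the weight_200 alone. Leave any blue look-alike of the weight_500 alone.

How it is judged:
By the outcome, as a careful person would: the job done as asked, in the order asked, and still so for the second after the job is handed in, with the robot touching nothing.
It also fails if it takes over 61 s, if anything falls off the work surface, if the arm or the gripper's body presses on something with over 40 N, if the wrist force passes 120 N, or if a joint passes its speed limit or range.

## Working session

There is one attempt and no reset: what is moved stays moved. The work goes in short steps, Python scripts to look and compute and a tool call to move; the robot and the scene stay as the last step left them, time stands still between calls to the robot, and variables do not carry over. Pictures are saved under pics/ and viewed, at most 10 in all, crops included, and the job is handed in when it is done.

Besides the shell and the picture viewer there is one more tool, called as name([rows], argument=value, ...), one row to a line, values as JSON. arm_command: Moves the arm, as the interface text tells. Its arguments: {"type":"object","properties":{"commands":{"type":"array","items":{"type":"array","items":{"type":"array","items":{"type":"number"}}}},"squeeze":{"type":"number"}},"required":["commands"]}

```bash
mkdir -p pics
cat > h.py <<'E'
import numpy as np, cv2
from station import observe, camera, close_job, tips_ahead
def snap(n,f):
    c=camera(n); cv2.imwrite('pics/'+f,c['image']); np.savez('pics/'+f+'.npz',**c); return c
def load(f): return dict(np.load('pics/'+f+'.npz'))
def ray(c,u,v,z):
    R=cv2.Rodrigues(c['rvec'])[0]; t=c['tvec'].reshape(3); o=-R.T@t
    p=cv2.undistortPoints(np.array([[[u,v]]],float),c['K'],None)[0,0]
    d=R.T@np.array([p[0],p[1],1]); return o+d*(z-o[2])/d[2]
def proj(c,p): return cv2.projectPoints(np.array(p,float).reshape(-1,1,3),c['rvec'],c['tvec'],c['K'],None)[0].reshape(-1,2)
E
python3 - <<'E'
from h import *
print(tips_ahead if not callable(tips_ahead) else tips_ahead())
s=observe(); print({k:np.round(v,3).tolist() for k,v in s.items()})
for n in('scene','top'):
    c=snap(n,n+'0.png'); R=cv2.Rodrigues(c['rvec'])[0]; print(n,-R.T@c['tvec'].reshape(3),R[2])
E
```

```text
8.0
{'time_s': 0.0, 'joint_pos': [-1.245, 0.6, -0.003, 1.6, 0.002, 0.943, -0.08], 'joint_velocities': [-0.001, -0.0, -0.001, -0.0, 0.002, -0.001, 0.001], 'joint_efforts': [-0.001, -76.504, 1.497, -25.235, -0.052, 0.017, 0.0], 'ee_pos': [284.051, 666.52, 225.771], 'tool_rot': [-0.628, -3.078, 0.002], 'force': [-0.003, -0.263, -0.278], 'moment': [-0.074, 0.04, -0.011], 'gripper_force': 0.0, 'finger_gap': 1.003}
scene [1129.1570101  -341.77924646  634.99922338] [-0.73048821  0.22396507 -0.64515627]
top [ 435.28705673 -159.80735866 1081.78902565] [ 0.10499089 -0.0023287  -0.99447046]
```

View pics/scene0.png

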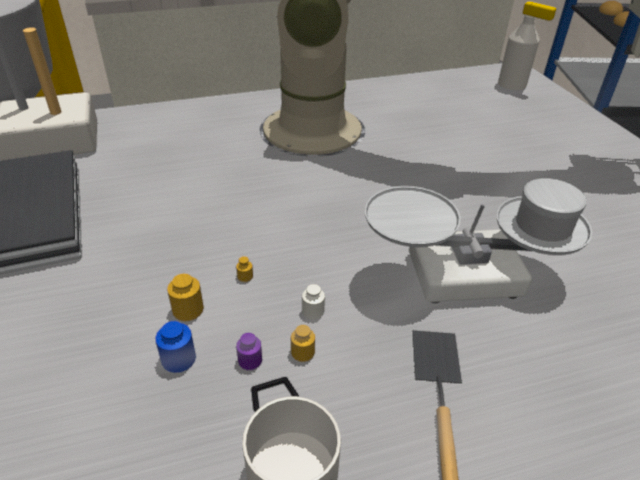

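View pics/top0.png

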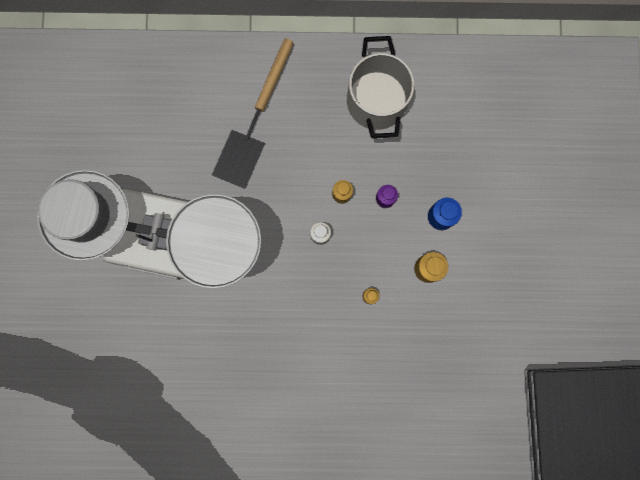

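The scene shows brass weights at scene px (303,343) middle, (244,269) small and (185,297) large. The look-alikes are white (313,302), purple (249,350) and blue (176,346). In the top view the weight_200 is at (343,190), the weight_100 at (371,296), the weight_500 at (433,266), the empty pan at (213,241) and the tin pan at (84,215).

```bash
cat > m.py <<'E'
from h import *
t=load('top0.png'); s=load('scene0.png')
def blob(c,u,v,r=20):
    hsv=cv2.cvtColor(c['image'],cv2.COLOR_BGR2HSV); m=cv2.inRange(hsv,(8,120,60),(30,255,255))
    n,l,st,ce=cv2.connectedComponentsWithStats(m); k=l[v,u]; return k and (ce[k],st[k]), l==k
from scipy.optimize import minimize
def sil(c,x,y,d,h,kd=None,H=None,zb=0):
    a=np.linspace(0,2*np.pi,40); P=[[x+d/2*np.cos(q),y+d/2*np.sin(q),z] for q in a for z in(zb,zb+h)]
    P+=[[x+d*.22*np.cos(q),y+d*.22*np.sin(q),zb+H] for q in a]
    m=np.zeros((480*4,640*4),np.uint8)
    cv2.fillConvexPoly(m,cv2.convexHull((proj(c,P)*4).round().astype(np.int32)),1)
    return cv2.resize(m.astype(np.float32),(640,480),interpolation=cv2.INTER_AREA)
W={'100':(28,26,40,(371,296),(244,271)),'200':(36,36,50,(343,190),(303,346)),'500':(50,52,66,(433,266),(185,300))}
if __name__=='__main__':
  for k,(d,h,H,pt,ps) in W.items():
    bt,mt=blob(t,*pt); bs,ms=blob(s,*ps)
    x0=ray(t,*bt[0],h*.8)[:2]; x1=ray(s,*bs[0],h*.5)[:2]
    f=lambda p:np.abs(sil(t,*p,d,h,H=H)-mt).sum()
    g=lambda p:np.abs(sil(s,*p,d,h,H=H)-ms).sum()
    o=dict(method='Nelder-Mead',options=dict(initial_simplex=None,xatol=.2))
    rt=minimize(f,x0,**o); rs=minimize(g,x1,**o)
    print(k,x0.round(1),x1.round(1),'fit top',rt.x.round(1),rt.fun.round(),mt.sum(),'scene',rs.x.round(1),rs.fun.round(),ms.sum())
  for n,px,c in(('load',(213.5,241),t),('tin',(84,215),t)):
    for z in(135,141,105,111): print(n,z,ray(c,*px,z).round(1))
  print('scene load',ray(s,412,216,141).round(1), 'tin', ray(s,543.5,223,111).round(1))
  for p in((147,229),):print('post',ray(t,*p,150).round())
  a=cv2.resize(s['image'][240:380,140:350],None,fx=3,fy=3,interpolation=cv2.INTER_CUBIC)
  b=cv2.resize(t['image'][160:320,290:480],None,fx=2.5,fy=2.5)
  cv2.imwrite('pics/crop1.png',a)
E
python3 m.py
```

```text
100 [ 467.2 -256.8] [ 464.4 -256.7] fit top [ 467.  -258.3] 34.0 202 scene [ 467.7 -255.9] 64.0 311
200 [ 646.9 -206.2] [ 647.8 -205.8] fit top [ 648. -207.] 60.0 359 scene [ 647.9 -205.7] 116.0 678
500 [ 516.2 -357. ] [ 515.8 -358.9] fit top [ 516.9 -359.3] 80.0 775 scene [ 516.9 -358.3] 110.0 1288
load 135 [544.6  -3.5 135. ]
load 141 [543.9  -4.5 141. ]
load 105 [548.    1.4 105. ]
load 111 [5.473e+02 4.000e-01 1.110e+02]
tin 135 [582.4 198.1 135. ]
tin 141 [581.5 195.9 141. ]
tin 105 [587.  209.5 105. ]
tin 111 [586.1 207.2 111. ]
scene load [554.2  -7.6 141. ] tin [592.2 206.9 111. ]
post [560.  96. 150.]
```

View pics/crop1.png

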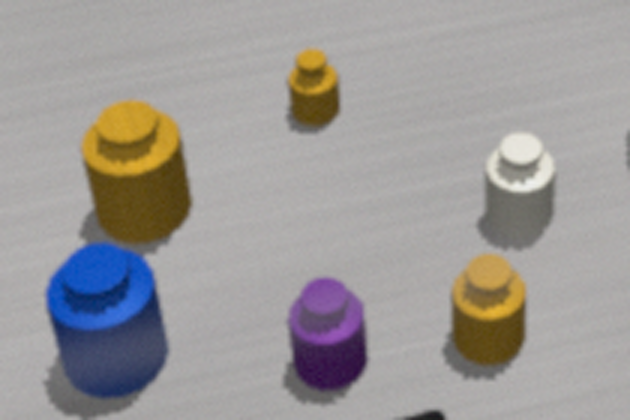

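weight_200 is at about (648,-206) and weight_100 at about (467,-257); both views agree to 2 mm. The crop confirms these as the brass ones, apart from the purple, white and blue look-alikes. The pan is at about (546,-5), and the distance to the tin pan fits 220. I'll go to weight_200 with the fingers part open, as purple stands close.

arm_command([
  [[-0.3,0.4,-0.95,0,0,0,0],[-0.3,0.4,-0.95,0,0,0,0],[-0.3,0.4,-0.95,0,0,0,0],[-0.3,0.4,-0.95,0,0,0,0],[-0.3,0.4,-0.95,0,0,0,0]],
], squeeze=20)

```text
time_s: 0.6
ee_pos: [364.5, 475.2, 226.3]
tool_rot: [-0.628, -3.078, 0.001]
force: [0.6, 0.0, -1.0]
finger_gap: 0.66
gripper_force: 0.0
```

arm_command([
  [[-0.3,0.4,-0.95,0,0,0,0],[-0.3,0.4,-0.95,0,0,0,0],[-0.3,0.4,-0.95,0,0,0,0],[-0.3,0.4,-0.95,0,0,0,0],[-0.3,0.4,-0.95,0,0,0,0]],
])

```text
time_s: 1.1
ee_pos: [444.5, 285.3, 226.5]
tool_rot: [-0.628, -3.078, 0.0]
force: [0.1, -0.5, -0.3]
finger_gap: 0.652
gripper_force: 0.0
```

arm_command([
  [[-0.3,0.4,-0.95,0,0,0,0],[-0.3,0.4,-0.95,0,0,0,0],[-0.3,0.4,-0.95,0,0,0,0],[-0.3,0.4,-0.95,0,0,0,0],[-0.3,0.4,-0.95,0,0,0,0]],
])

```text
time_s: 1.6
ee_pos: [524.5, 95.3, 226.5]
tool_rot: [-0.628, -3.078, 0.0]
force: [-0.2, 1.0, 0.3]
finger_gap: 0.652
gripper_force: 0.0
```

arm_command([
  [[-0.3,0.4,-0.95,0,0,0,0],[-0.3,0.4,-0.95,0,0,0,0],[-0.3,0.4,-0.95,0,0,0,0],[-0.3,0.4,-0.95,0,0,0,0],[-0.3,0.4,-0.95,0,0,0,0]],
])

```text
time_s: 2.1
ee_pos: [604.5, -94.7, 226.4]
tool_rot: [-0.628, -3.078, 0.0]
force: [0.5, 0.3, 0.5]
finger_gap: 0.65
gripper_force: 0.0
```

arm_command([
  [[-0.3,0.4,-0.95,0,0,0,0],[-0.3,0.4,-0.95,0,0,0,0],[-0.3,0.3,-0.9,-0.5,0,0,0],[-0.3,0,0,-1,0,0,0],[-0.3,0,0,-1,0,0,0]],
])

```text
time_s: 2.6
ee_pos: [648.4, -207.0, 125.6]
tool_rot: [0.632, 3.076, -0.001]
force: [-0.2, 0.6, -0.5]
finger_gap: 0.649
gripper_force: 0.0
```

arm_command([
  [[-0.3,0,0,-0.8,0,0,0],[-0.3,0,0,-0.7,0,0,0],[-0.3,0,0,-0.7,0,0,0],[-0.3,0,0,-0.4,0,0,0],[-0.3,0,0,-0.2,0,0,0]],
])

```text
time_s: 3.1
ee_pos: [647.4, -204.8, 12.9]
tool_rot: [-0.628, -3.076, -0.0]
force: [0.1, 0.7, -0.5]
finger_gap: 0.651
gripper_force: 0.0
```

arm_command([
  [[0.5,0,0,0,0,0,0],[0.5,0,0,0,0,0,0],[0.5,0,0,0,0,0,0],[0.5,0,0,0,0,0,0],[0.5,0,0,0,0,0,0]],
])

```text
time_s: 3.6
ee_pos: [648.9, -205.4, 15.9]
tool_rot: [0.628, 3.076, -0.0]
force: [-1.3, -0.8, 7.3]
finger_gap: 0.383
gripper_force: 20.0
```

arm_command([
  [[0.5,0,0,0.4,0,0,0],[0.5,0,0,0.8,0,0,0],[0.5,0,0,1,0,0,0],[0.5,0,0,1,0,0,0],[0.5,0,0,1,0,0,0]],
])

```text
time_s: 4.1
ee_pos: [647.7, -204.8, 185.1]
tool_rot: [-0.628, -3.078, -0.0]
force: [1.2, 0.2, -2.6]
finger_gap: 0.383
gripper_force: 20.0
```

arm_command([
  [[0.5,-0.4,0.6,0.6,0,0,0],[0.5,-0.4,0.9,0,0,0,0],[0.5,-0.4,0.9,0,0,0,0],[0.5,-0.4,0.9,0,0,0,0],[0.5,-0.4,0.9,0,0,0,0]],
])

```text
time_s: 4.6
ee_pos: [567.1, -35.7, 207.7]
tool_rot: [0.628, 3.077, 0.001]
force: [1.1, 0.8, -1.2]
finger_gap: 0.382
gripper_force: 20.0
```

arm_command([
  [[0.5,0,0.5,0,0,0,0],[0.5,0,0,0,0,0,0]],
])

```text
time_s: 4.8
ee_pos: [567.7, -13.1, 207.7]
tool_rot: [0.621, 3.079, 0.003]
force: [1.4, -0.2, -1.2]
finger_gap: 0.384
gripper_force: 20.0
```

Run:
```python
from h import *
s=snap('scene','s1.png'); t=snap('top','t1.png'); print(observe()['ee_pos'])
a=s['image'][100:300,340:620]; cv2.imwrite('pics/crop2.png',cv2.resize(a,None,fx=2.8,fy=2.8))
# pan fit in initial images: try rim circles
q=np.linspace(0,2*np.pi,72)
from scipy.optimize import minimize
for f in('top0.png','scene0.png'):
    c=load(f); g=cv2.GaussianBlur(cv2.cvtColor(c['image'],cv2.COLOR_BGR2GRAY).astype(np.float32),(0,0),1.0)
    G=np.hypot(cv2.Sobel(g,5,1,0),cv2.Sobel(g,5,0,1))
    G=cv2.GaussianBlur(G,(0,0),1.5)
    def E(p):
        uv=proj(c,np.c_[p[0]+p[2]*np.cos(q),p[1]+p[2]*np.sin(q),0*q+141]).astype(np.float32)
        return -np.median(cv2.remap(G,uv[:,0],uv[:,1],1))
    best=min((minimize(E,(x,y,r),method='Nelder-Mead') for x in(540,550)for y in(-10,-4) for r in(65,68)),key=lambda r:r.fun)
    print(f,best.x.round(1),best.fun)
```

```text
[568.20543183 -17.00346243 207.41331888]
top0.png [543.6  -7.4  68.7] -113.64463806152344
scene0.png [553.3  -9.3  67.9] -115.04390716552734
```

View pics/crop2.png

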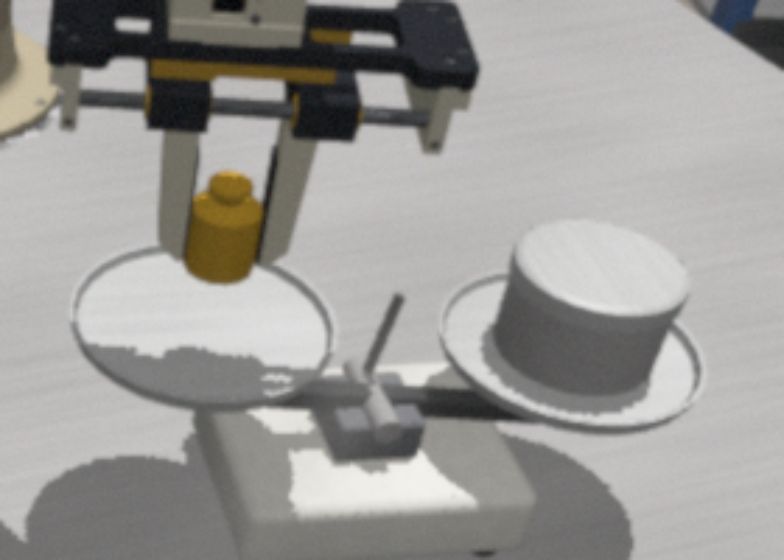

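Run:
```python
from m import *
from scipy.optimize import minimize
ee=observe()['ee_pos']
for f in('s1.png','t1.png'):
    c=load(f); hsv=cv2.cvtColor(c['image'],cv2.COLOR_BGR2HSV); m=cv2.inRange(hsv,(8,120,60),(30,255,255))
    p0=proj(c,[[ee[0],ee[1],210]])[0]; w=np.zeros_like(m); cv2.circle(w,tuple(int(v) for v in p0),30,255,-1); m=(m&w)>0
    print(f,m.sum(),p0.round(),np.argwhere(m).mean(0).round(1)[::-1] if m.any() else '')
    if f[0]=='s':
        r=minimize(lambda p:np.abs(sil(c,*p,36,36,H=50,zb=192)-m).sum(),ee[:2],method='Nelder-Mead'); print(r.x.round(1),r.fun)
im=load('top0.png')['image'][180:300,20:280]; cv2.imwrite('pics/crop3.png',np.vstack([cv2.resize(im,None,fx=3,fy=3)]))
c=load('top0.png');q=np.linspace(0,2*np.pi,72)
def draw(c,P,r,z,col,im):
    for u,v in proj(c,np.c_[P[0]+r*np.cos(q),P[1]+r*np.sin(q),0*q+z]): cv2.circle(im,(int(u*2),int(v*2)),0,col,-1)
o=[]
for f,y0,x0 in(('top0.png',180,150),('scene0.png',170,350)):
    c=load(f); im=cv2.resize(c['image'],None,fx=2,fy=2)
    draw(c,(543.6,-7.4),65,141,(0,0,255),im); draw(c,(553.3,-9.3),65,141,(0,200,0),im)
    o.append(cv2.resize(im[2*y0:2*y0+240,2*x0:2*x0+260],None,fx=1.5,fy=1.5,interpolation=0))
cv2.imwrite('pics/crop3.png',np.hstack(o))
```

```text
s1.png 834 [417. 184.] [419.6 181.7]
[567.1 -11.5] 88.875
t1.png 12 [215. 219.] [227.  241.8]
```

View pics/crop3.png

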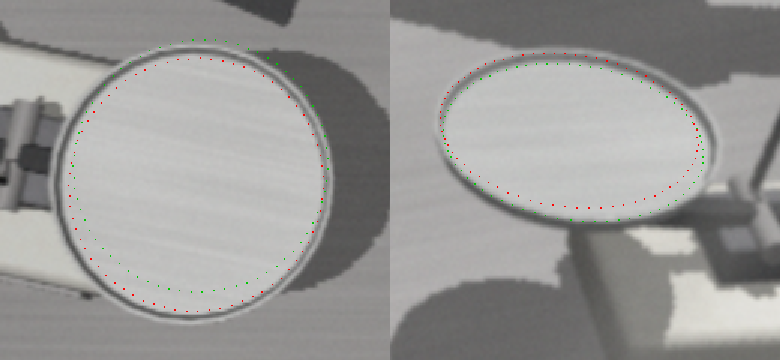

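The pan centre is about (545,-7) from the top view, so the held weight is about 25 mm off-centre as planned. I'll lower it gently.

arm_command([
  [[0.5,0,0,-0.5,0,0,0],[0.5,0,0,-0.4,0,0,0],[0.5,0,0,-0.3,0,0,0],[0.5,0,0,-0.1,0,0,0],[0.5,0,0,0,0,0,0]],
])

```text
time_s: 5.4
ee_pos: [568.1, -17.8, 154.3]
tool_rot: [-0.63, -3.077, 0.001]
force: [-0.2, 0.3, -1.8]
finger_gap: 0.385
gripper_force: 20.0
```

arm_command([
  [[0.5,0,0,-0.05,0,0,0],[0.5,0,0,0,0,0,0]],
])

```text
time_s: 5.6
ee_pos: [568.5, -17.2, 153.0]
tool_rot: [0.629, 3.077, 0.0]
force: [0.3, 0.5, -2.3]
finger_gap: 0.384
gripper_force: 20.0
```

arm_command([
  [[0.5,0,0,-0.04,0,0,0],[0.5,0,0,0,0,0,0]],
])

```text
time_s: 5.8
ee_pos: [568.4, -17.0, 151.3]
tool_rot: [0.628, 3.077, 0.0]
force: [0.5, -0.3, -1.8]
finger_gap: 0.383
gripper_force: 20.0
```

arm_command([
  [[0.5,0,0,-0.04,0,0,0],[0.5,0,0,0,0,0,0]],
])

```text
time_s: 6.0
ee_pos: [568.4, -17.2, 149.5]
tool_rot: [0.628, 3.078, -0.0]
force: [0.5, -0.3, 2.0]
finger_gap: 0.382
gripper_force: 20.0
```

```bash
python3 -c "
from h import *
for i in range(2):
  snap('scene','s2.png'); o=observe(); print(o['ee_pos'],o['force'],o['time_s'])"
```

```text
[568.38426531 -17.16318987 149.55066749] [-0.36221987 -0.79424551  0.5641702 ] 6.05
[568.3943125  -17.18071715 149.54721636] [ 0.50636753 -1.22149571  0.72779795] 6.1
```

The force has turned positive, so the weight has touched down. I'll release it with a small opening and lift.

arm_command([
  [[-0.08,0,0,0,0,0,0],[-0.08,0,0,0,0,0,0],[-0.08,0,0,0,0,0,0],[-0.08,0,0,0.2,0,0,0],[-0.08,0,0,0.5,0,0,0]],
])

```text
time_s: 6.6
ee_pos: [567.3, -16.9, 176.8]
tool_rot: [-0.627, -3.075, 0.001]
force: [-0.1, -0.8, 0.7]
finger_gap: 0.54
gripper_force: 0.0
```

arm_command([
  [[-0.08,0,0,0.9,0,0,0],[-0.3,0,0,0.4,0,0,0],[-0.3,-0.5,-0.8,0,0,0,0],[-0.3,-0.5,-0.9,0,0,0,0],[-0.3,-0.5,-0.9,0,0,0,0]],
])

```text
time_s: 7.1
ee_pos: [507.6, -121.8, 230.2]
tool_rot: [0.626, 3.078, 0.0]
force: [0.2, -0.6, -0.1]
finger_gap: 0.651
gripper_force: 0.0
```

arm_command([
  [[-0.3,-0.3,-0.9,0,0,0,0],[-0.3,-0.3,-0.9,0,0,0,0],[-0.3,-0.3,-0.8,-0.2,0,0,0],[-0.3,-0.1,-0.8,-0.4,0,0,0],[-0.3,0,0,-1,0,0,0]],
])

```text
time_s: 7.6
ee_pos: [468.9, -262.7, 167.9]
tool_rot: [0.636, 3.069, -0.005]
force: [0.1, 0.2, -0.5]
finger_gap: 0.651
gripper_force: 0.0
```

arm_command([
  [[-0.3,0,0,-1,0,0,0],[-0.3,0,0,-0.9,0,0,0],[-0.3,0,0,0,0,0,0]],
])

```text
time_s: 7.9
ee_pos: [466.3, -256.1, 86.3]
tool_rot: [-0.627, -3.072, -0.002]
force: [-0.4, -0.8, -0.2]
finger_gap: 0.651
gripper_force: 0.0
```

Run:
```python
from h import *
s=snap('scene','s3.png'); o=observe(); print(o['ee_pos'],o['joint_pos'])
cv2.imwrite('pics/v3.png',cv2.resize(s['image'][150:400,140:500],None,fx=2,fy=2))
```

```text
[ 467.25223784 -256.5998573    88.45364469] [ 0.35667745  0.58058446  0.05627135  2.15258031 -0.0769068   0.41415684
  1.64226988]
```

View pics/v3.png

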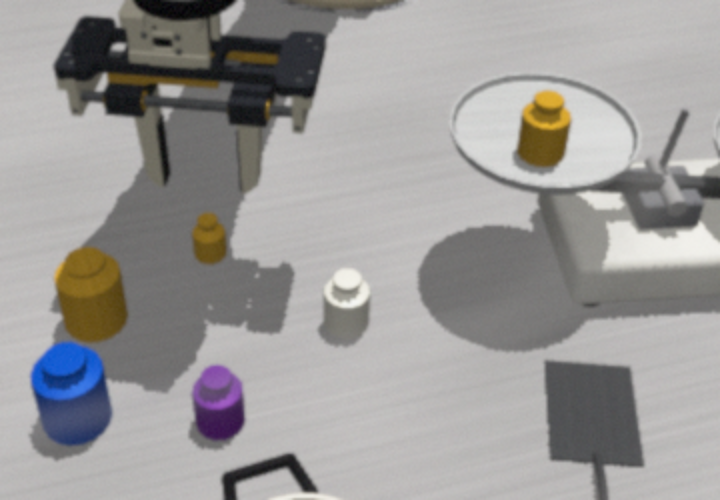

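The 200 stands upright on the pan at crop (545,130), inside the rim. The gripper is above the small weight at crop (209,240), clear of the 500. I'll descend and grip.

arm_command([
  [[-0.3,0,0,-0.7,0,0,0],[-0.3,0,0,-0.6,0,0,0],[-0.3,0,0,-0.4,0,0,0],[-0.3,0,0,-0.2,0,0,0],[-0.3,0,0,0,0,0,0]],
])

```text
time_s: 8.45
ee_pos: [468.8, -257.2, 14.3]
tool_rot: [0.628, 3.077, -0.0]
force: [-0.4, -0.7, 1.0]
finger_gap: 0.651
gripper_force: 0.0
```

arm_command([
  [[0.6,0,0,0,0,0,0],[0.6,0,0,0,0,0,0],[0.6,0,0,0,0,0,0],[0.6,0,0,0,0,0,0],[0.6,0,0,0,0,0,0]],
])

```text
time_s: 8.95
ee_pos: [468.3, -257.1, 13.8]
tool_rot: [0.628, 3.078, -0.0]
force: [-0.4, 1.0, 6.2]
finger_gap: 0.295
gripper_force: 20.0
```

arm_command([
  [[0.6,0,0,0.4,0,0,0],[0.6,0,0,0.8,0,0,0],[0.6,0,0,1,0,0,0],[0.6,0,0,1,0,0,0],[0.6,0,0,1,0,0,0]],
])

```text
time_s: 9.45
ee_pos: [467.7, -256.9, 182.9]
tool_rot: [-0.628, -3.077, -0.0]
force: [1.6, -0.1, -0.5]
finger_gap: 0.293
gripper_force: 20.0
```

arm_command([
  [[0.6,0.1,0.5,0.8,0,0,0],[0.6,0.2,0.9,0,0,0,0],[0.6,0.2,0.9,0,0,0,0],[0.6,0.2,0.9,0,0,0,0],[0.6,0.2,0.9,0,0,0,0]],
])

```text
time_s: 9.95
ee_pos: [504.0, -91.6, 213.5]
tool_rot: [-0.629, -3.078, -0.0]
force: [1.5, -1.1, -1.2]
finger_gap: 0.292
gripper_force: 20.0
```

arm_command([
  [[0.6,0.2,0.9,0,0,0,0],[0.6,0.2,0.9,0,0,0,0],[0.6,0,0.6,0,0,0,0],[0.6,0,0,0,0,0,0],[0.6,0,0,0,0,0,0]],
])

```text
time_s: 10.45
ee_pos: [519.9, 3.0, 213.3]
tool_rot: [-0.626, -3.078, 0.001]
force: [0.5, 0.1, -1.0]
finger_gap: 0.292
gripper_force: 20.0
```

Run:
```python
from h import *
s=snap('scene','s4.png'); o=observe(); print(o['ee_pos'],o['tool_rot'])
cv2.imwrite('pics/v4.png',cv2.resize(s['image'][100:300,340:620],None,fx=2.5,fy=2.5))
```

```text
[519.87217447   2.17993012 213.32470118] [-6.28955581e-01 -3.07767073e+00  1.01202459e-03]
```

View pics/v4.png

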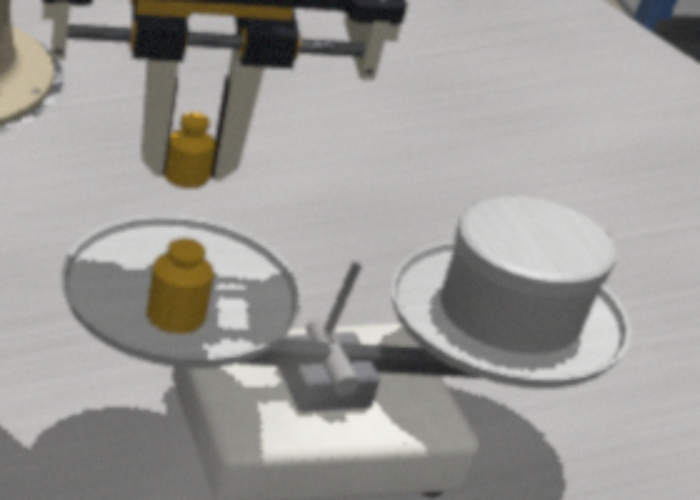

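The 100 hangs upright at crop (190,155) above the rear part of the pan. The 200 stands at (180,290), and there is room between them. I'll lower it.

arm_command([
  [[0.6,0,0,-0.5,0,0,0],[0.6,0,0,-0.5,0,0,0],[0.6,0,0,-0.3,0,0,0],[0.6,0,0,-0.2,0,0,0],[0.6,0,0,0,0,0,0]],
])

```text
time_s: 11.0
ee_pos: [519.8, 2.3, 152.7]
tool_rot: [-0.63, -3.076, 0.001]
force: [-0.2, 0.1, -0.7]
finger_gap: 0.295
gripper_force: 20.0
```

arm_command([
  [[0.6,0,0,-0.05,0,0,0],[0.6,0,0,0,0,0,0],[0.6,0,0,0,0,0,0]],
])

```text
time_s: 11.3
ee_pos: [520.5, 3.0, 151.9]
tool_rot: [0.628, 3.077, 0.0]
force: [0.1, 0.6, -1.4]
finger_gap: 0.293
gripper_force: 20.0
```

arm_command([
  [[0.6,0,0,-0.04,0,0,0],[0.6,0,0,0,0,0,0],[0.6,0,0,0,0,0,0]],
])

```text
time_s: 11.6
ee_pos: [520.2, 3.0, 149.9]
tool_rot: [0.628, 3.078, 0.0]
force: [-0.3, 1.3, -1.3]
finger_gap: 0.294
gripper_force: 20.0
```

arm_command([
  [[0.6,0,0,-0.035,0,0,0],[0.6,0,0,0,0,0,0],[0.6,0,0,0,0,0,0]],
])

```text
time_s: 11.9
ee_pos: [520.1, 3.0, 148.3]
tool_rot: [-0.628, -3.078, 0.0]
force: [-0.3, 0.3, -1.3]
finger_gap: 0.292
gripper_force: 20.0
```

arm_command([
  [[0.1,0,0,0,0,0,0],[0.1,0,0,0,0,0,0],[0.1,0,0,0,0,0,0],[0.1,0,0,0.2,0,0,0],[0.1,0,0,0.5,0,0,0]],
])

```text
time_s: 12.4
ee_pos: [519.4, 3.0, 176.0]
tool_rot: [-0.628, -3.076, 0.001]
force: [0.9, 0.0, 0.5]
finger_gap: 0.447
gripper_force: 0.0
```

arm_command([
  [[0.1,0,0,1,0,0,0],[0.1,0,0,1,0,0,0],[0.1,0,-0.5,0.5,0,0,0],[0.1,0,-1,0,0,0,0],[0.1,0,-1,0,0,0,0]],
])

```text
time_s: 12.9
ee_pos: [520.6, -97.6, 278.2]
tool_rot: [0.625, 3.076, 0.001]
force: [0.5, -1.0, -0.8]
finger_gap: 0.45
gripper_force: 0.0
```

arm_command([
  [[0.1,0,-1,0,0,0,0],[0.1,0,0,0,0,0,0],[0.1,0,0,0,0,0,0],[0.1,0,0,0,0,0,0],[0.1,0,0,0,0,0,0]],
])

```text
time_s: 13.4
ee_pos: [520.3, -135.6, 276.5]
tool_rot: [-0.625, -3.079, -0.001]
force: [-0.0, 0.7, 0.1]
finger_gap: 0.45
gripper_force: 0.0
```

Run:
```python
from h import *
s=snap('scene','s5.png'); o=observe(); print(o['ee_pos'],o['force'],o['time_s'])
cv2.imwrite('pics/v5.png',cv2.resize(s['image'][150:400,140:620],None,fx=1.65,fy=1.65))
```

```text
[ 520.35418606 -135.7257582   276.52110258] [ 0.63442771 -0.0495174   0.49865694] 13.45
```

View pics/v5.png

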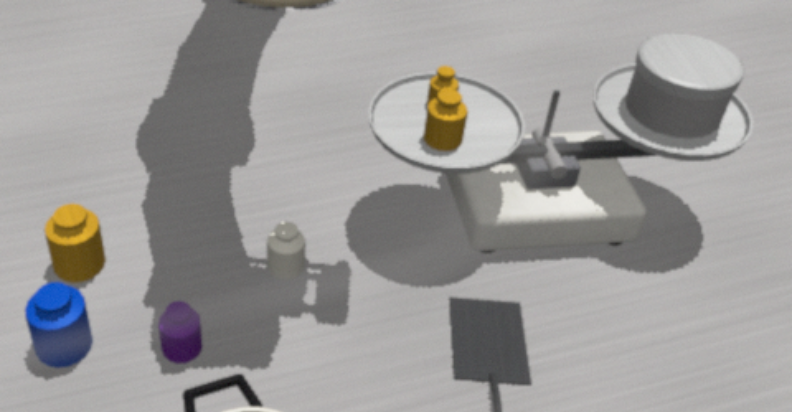

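Both weights stand upright on the pan at crop (445,120) and (444,85), and the beam is coming level. I'll wait a little and check that it has settled.

arm_command([
  [[0.1,0,0,0,0,0,0],[0.1,0,0,0,0,0,0],[0.1,0,0,0,0,0,0],[0.1,0,0,0,0,0,0],[0.1,0,0,0,0,0,0]],
])

```text
time_s: 13.95
ee_pos: [520.2, -137.0, 276.4]
tool_rot: [-0.628, -3.078, 0.0]
force: [-0.6, 0.6, -0.5]
finger_gap: 0.451
gripper_force: 0.0
```

arm_command([
  [[0.1,0,0,0,0,0,0],[0.1,0,0,0,0,0,0],[0.1,0,0,0,0,0,0],[0.1,0,0,0,0,0,0],[0.1,0,0,0,0,0,0]],
])

```text
time_s: 14.45
ee_pos: [520.2, -137.1, 276.4]
tool_rot: [-0.629, -3.078, 0.0]
force: [0.3, 0.3, -0.4]
finger_gap: 0.451
gripper_force: 0.0
```

Run:
```python
from h import *
s=snap('scene','s6.png')['image'].astype(int); p=load('s5.png')['image'].astype(int)
d=np.abs(s-p).max(2)[150:300,340:620]; print('moved px',(d>60).sum())
# level: vertical image shift of tin pan from start (15 mm rise expected)
c=load('scene0.png'); g=lambda a:cv2.cvtColor(a.astype(np.uint8),cv2.COLOR_BGR2GRAY)
T=g(c['image'])[175:248,495:595]
r=cv2.matchTemplate(g(s)[150:275,470:630],T,cv2.TM_CCOEFF_NORMED); _,v,_,l=cv2.minMaxLoc(r)
print('tin shift px',l[0]+470-495,l[1]+150-175,v)
for dz in (15,30): print(dz,(proj(c,[[587,207,105+dz]])-proj(c,[[587,207,105]])).round(1))
cv2.imwrite('pics/v6.png',cv2.resize(s[150:300,340:620].astype(np.uint8),None,fx=2.5,fy=2.5))
```

```text
moved px 0
tin shift px 4 -8 0.8394393920898438
15 [[ 2.7 -7.4]]
30 [[  5.5 -15. ]]
```

View pics/v6.png

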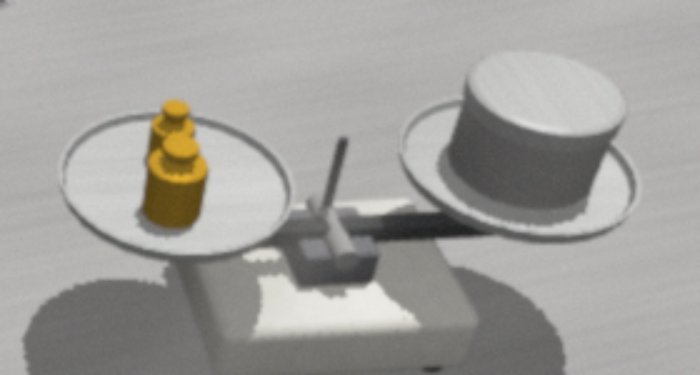

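The beam is at rest. The tin pan rose about 8 px, where 15 mm would be 7.4 px, so it is level. Both weights stand upright inside the pan at crop (175,185) and (173,130).

```bash
python3 -c "
from h import *
print(close_job())"
```

```text
the job is handed in; nothing more can be done
None
```

The 200 g and 100 g weights stand upright on the pan, the beam had settled level by the camera check, the 500 g weight was left where it stood, and the job is handed in at about 14.5 s of the 61 s allowed.

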